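# Find the full solder canister by weight and hang it in the feed rail

### The arm

A 6-joint arm with a two-finger parallel gripper is mounted at the origin on the work surface. World frame = base frame: x ahead of the robot, y to its left, z up, the work surface at z = 0. Lengths are in mm, angles in rad, forces in N, time in s.
With the tool pointing down it reaches from about 350 to 975 mm from the base axis. Payload 7.1 kg.
Tool frame: the origin (TCP) lies between the finger pads; the fingertips stand 19 mm ahead of it and the grasp point (between the pads) is the TCP; z points along the fingers, y is the line along which they close (so a half turn about z gives the same grasp; the last joint's range is limited). The gripper opens to 88 mm and grips with 3 to 60 N. Pads are 20 mm wide; open, the fingers measure 115 mm over their backs; the gripper's body (75 mm by 178 mm) begins 61 mm behind the grasp point.
Start: joints at [1.184, 0.423, 1.63, -0, 1.089, -0.019], TCP at [224.695, 583.196, 241.675] pointing down, gripper open.
Joint ranges: [-3, 3], [-0.9, 2.11], [0.09, 2.58], [-1.31, 4.45], [0.11, 2.69], [-2.54, 2.54]. Speed limits (rad/s): [2.39, 2.39, 3.01, 3.14, 3.14, 3.14].

### API

Orientations are given as a rotation vector (axis times angle).
In Python, from workcell import ctrl gives the robot as it stands.
- The arm moves only by the tool arm_command, never from a script. Its argument "series" is a list of rows, each an object with "linear": the shift along the tool's x, y, z in m, a list of three; "turn": the turn about the tool's z in rad. A call has 1 to 10 rows; each row shifts and turns the commanded pose from where the row before left it, along the tool's axes as they then stand; what a row does not reach is not made up. A row lasts 1/10 s, in which the tool goes at most 50 mm and 8.59 degrees, less where a joint would pass 70% of its speed; a pose out of reach is approached as far as the arm can. A call with a gripper value outside its range is refused whole. "jaw" is the opening, from -1 (shut) to 1 (fully open), set as the call begins (left out, the last holds). The fingers move at their own pace and stop on an object; the grip force is fixed at half the most. Time passes only in rows, so rows that do not move let the fingers close. It gives the time, the measured TCP pose, the force, the opening and the grip force at its end, in the units of the state.
- ctrl.get_obs(): the state, without advancing time (a new reading comes with each control period).
- ctrl.get_image(name): name is "scene" or "top"; returns a dict with "frame" (400x640x3 uint8, blue, green, red), "fx", "fy", "cx", "cy" (pixels), "rvec" (rotation vector, rad) and "tvec" (3), from world to camera coordinates, as OpenCV has them. Camera axes: x right, y down, z forward; pixel columns grow to the right and rows downward; lengths in mm; the calibration is good to about 2 mm. A picture is of the moment at which its call begins. There is no depth.
- ctrl.close_job(): hands the job in; it is judged then, once.
The state is a dict: "t": time; "qpos": joint angles; "qvel": joint speeds; "joint_torque": joint torques, N m; "ee_pos": TCP position; "orientation": TCP orientation; "ft_force": force on the tool from outside, world axes, zero at the start; "moment": the same for the moment, N m; "width": finger opening in mm; "grasp_force": force on a finger pad.
Only numpy, scipy, OpenCV 4.12 (cv2) and the standard library are available. Lean on these libraries where they do the work, as an engineer would, in place of code of your own. Each camera call takes 0.05 s, during which the arm holds its last target. There are 200 camera calls.

### The job

Three identical closed solder-wire canisters stand on the rework bench; only one still has a full reel in it, the other two are nearly empty. Find the full one by lifting them, then hang it by its neck in the slotted rail of the solder feed stand: in at the open mouth, along to the closed end, and let down into the seat there. Leave the spent canisters standing upright where you found them, don't drop or tip any canister, leave the other things on the bench alone, and let go at the end.

Things in the scene. Friction and masses are not known exactly. Their poses are not given: they have to be found in the camera images.
- canister_a_center (a point): closed solder-wire canister, all three alike: matt aluminium body 68 mm diameter, 82 mm high; on it a neck 24 mm diameter, 20 mm high; on that a solid black knob 44 mm diameter, 34 mm high; 136 mm in all, upright on the bench. Point: on its axis half-way up, 68 mm above its underside, 34 mm below the knob's underside; z up.
- canister_a: the same canister; point: centre of its underside, z up along its axis. Weight with the unseen reel inside: 0.46 to 0.61 kg if full, 0.15 to 0.25 kg if spent.
- canister_b_center (a point): closed solder-wire canister, all three alike: matt aluminium body 68 mm diameter, 82 mm high; on it a neck 24 mm diameter, 20 mm high; on that a solid black knob 44 mm diameter, 34 mm high; 136 mm in all, upright on the bench. Point: on its axis half-way up, 68 mm above its underside, 34 mm below the knob's underside; z up.
- canister_b: the same canister; point: centre of its underside, z up along its axis. Weight with the unseen reel inside: 0.46 to 0.61 kg if full, 0.15 to 0.25 kg if spent.
- canister_c_center (a point): closed solder-wire canister, all three alike: matt aluminium body 68 mm diameter, 82 mm high; on it a neck 24 mm diameter, 20 mm high; on that a solid black knob 44 mm diameter, 34 mm high; 136 mm in all, upright on the bench. Point: on its axis half-way up, 68 mm above its underside, 34 mm below the knob's underside; z up.
- canister_c: the same canister; point: centre of its underside, z up along its axis. Weight with the unseen reel inside: 0.46 to 0.61 kg if full, 0.15 to 0.25 kg if spent.
- rail_seat (a point): seat at the closed end of the rail, 160 mm above the bench: the middle of the hung canister's knob underside rests here. x points along the slot from mouth to closed end, y across, z up. The neck (in the slot) meets the blind end just at this point. The track before it is 5 mm higher (top 165 mm above the bench), beginning 26 mm before this point and reaching to the mouth.
- rail_mouth (a point): open mouth of the rail: middle of its outer edge, 160 mm above the bench, 156 mm before the seat along the slot; axes as rail_seat. Slot 28 mm wide between two aluminium strips (undersides 156 mm above the bench); the mouth is flared, about 54 mm wide at this edge, narrowing over 30 mm. A canister hangs with its neck in the slot, knob on the strips.
- rail: solder feed stand, fixed: base plate 210 x 124 x 6 mm, four 10 mm legs 80 mm before and 90 mm behind this point, 48 mm to either side, carrying the slotted rail; nothing higher than 167 mm. A wire eyelet 28 mm high stands on the base under the seat. Point: on the bench under its middle; axes as rail_seat, which lies 58 mm along x.
- flux_bottle: small white bottle with a needle, 32 mm diameter, 96 mm high, standing; leave it; origin under its base
- screwdriver: square-handled screwdriver 130 mm long, 20 mm high, lying on the bench; leave it; origin under its middle, handle to its -x
- magnifier: hand magnifier lying flat, lens 72 mm diameter, handle 90 mm to its -x, 10 mm high; leave it; origin under the lens centre
- pliers: pliers lying flat, 125 mm long, handles to their -x, 14 mm high; leave it; origin under the pivot
- dispenser: stainless solvent dispenser with black handle, 90 mm diameter, 165 mm high, standing; leave it; origin under its base
- brush: wooden-handled brush, 150 mm long, lying; leave it; origin under its middle

How it is judged (in metres and radians):
At the end, for the whole second after the job is handed in: The full canister hangs released, at rest, in the rail's seat: -7/+5 mm along the slot, 6 mm across, knob down on the seat (3 mm), within 3 degrees of upright, the rail carrying over 3.4 N. Both spent canisters stand still, upright (4 degrees), within 50 mm of where they started (((contact force between canister_a and rail above 3.4 N and x of canister_a_center in the frame of rail_seat between -0.007 and 0.005 m and y of canister_a_center in the frame of rail_seat between -0.006 and 0.006 m and z of canister_a_center in the frame of rail_seat between -0.038 and -0.0315 m and angle between canister_a_center's own z axis and vertical below 0.06 rad and linear speed of each of canister_a, canister_b, canister_c below 0.02 m/s and distance of each of canister_b_center, canister_c_center from where it was at the start of the episode below 0.05 m and angle between each of canister_b_center, canister_c_center's own z axis and vertical below 0.08 rad) or (contact force between canister_b and rail above 3.4 N and x of canister_b_center in the frame of rail_seat between -0.007 and 0.005 m and y of canister_b_center in the frame of rail_seat between -0.006 and 0.006 m and z of canister_b_center in the frame of rail_seat between -0.038 and -0.0315 m and angle between canister_b_center's own z axis and vertical below 0.06 rad and linear speed of each of canister_b, canister_a, canister_c below 0.02 m/s and distance of each of canister_a_center, canister_c_center from where it was at the start of the episode below 0.05 m and angle between each of canister_a_center, canister_c_center's own z axis and vertical below 0.08 rad) or (contact force between canister_c and rail above 3.4 N and x of canister_c_center in the frame of rail_seat between -0.007 and 0.005 m and y of canister_c_center in the frame of rail_seat between -0.006 and 0.006 m and z of canister_c_center in the frame of rail_seat between -0.038 and -0.0315 m and angle between canister_c_center's own z axis and vertical below 0.06 rad and linear speed of each of canister_c, canister_a, canister_b below 0.02 m/s and distance of each of canister_a_center, canister_b_center from where it was at the start of the episode below 0.05 m and angle between each of canister_a_center, canister_b_center's own z axis and vertical below 0.08 rad))); the robot touches nothing.
It fails at once if a canister is tipped over (more than 35 degrees) (angle between any of canister_a_center, canister_b_center, canister_c_center's own z axis and vertical above 0.61 rad).
It fails at once if a canister is dropped (falls faster than 0.8 m/s out of the fingers) ((linear speed of canister_a above 0.8 m/s and contact force between canister_a and the fingers below 0.2 N) or (linear speed of canister_b above 0.8 m/s and contact force between canister_b and the fingers below 0.2 N) or (linear speed of canister_c above 0.8 m/s and contact force between canister_c and the fingers below 0.2 N)).
It fails at once if another thing on the bench is pushed more than 30 mm (distance of any of flux_bottle, screwdriver, magnifier, pliers, dispenser, brush from where it was at the start of the episode above 0.03 m).
It also fails if it takes over 67 s, if anything falls off the work surface, if the arm or the gripper's body presses on something with over 40 N, if the wrist force passes 120 N, or if a joint passes its speed limit or range.

## Working session

There is one attempt and no reset: what is moved stays moved. The work goes in short steps, Python scripts to look and compute and a tool call to move; the robot and the scene stay as the last step left them, time stands still between calls to the robot, and variables do not carry over. Pictures are saved under pics/ and viewed, at most 10 in all, crops included, and the job is handed in when it is done.

Besides the shell and the picture viewer there is one more tool, called after "Request:" as a command line: name --argument value ..., lists and objects as JSON in quotes. arm_command: Moves the arm, as the interface text tells. Its arguments: {"type":"object","properties":{"series":{"type":"array"},"jaw":{"type":"number"}},"required":["series"]}

```bash
mkdir -p pics
python3 - <<'E'
from workcell import ctrl
import cv2,pickle
for n in("scene","top"):
    d=ctrl.get_image(n);cv2.imwrite(f"pics/{n}0.png",d["frame"]);pickle.dump(d,open(n+"0.pkl","wb"))
    print(n,d["fx"],d["fy"],d["cx"],d["cy"],d["rvec"],d["tvec"])
print(ctrl.get_obs())
E
```

```text
scene 391.8125848785698 391.8125848785698 318.15491900023625 199.28724207714325 [ 2.2459584   0.57984997 -0.27345984] [-519.13982151  -92.12321013 1259.09820865]
top 413.092376384547 413.092376384547 327.7563046491981 200.12891696984383 [ 2.1158113  -2.13711984  0.1770353 ] [  42.76913727  568.78226197 1070.2789163 ]
{'t': 0.1, 'qpos': array([ 1.18400203e+00,  4.23783203e-01,  1.63059801e+00,  1.19438981e-05,
        1.08859859e+00, -1.90426583e-02]), 'qvel': array([ 0.00086168, -0.00145863, -0.0021577 ,  0.00224208,  0.00176298,
        0.00014332]), 'joint_torque': array([-1.86876114e-04, -5.45611525e+01, -2.74324322e+01,  6.46048458e-02,
        1.87821809e-02, -3.03946479e-05]), 'ee_pos': array([224.51886645, 582.77481371, 240.97380188]), 'orientation': array([-5.74368684e-01, -3.08834567e+00,  2.13067623e-03]), 'ft_force': array([ 0.43409019,  0.14339622, -0.363206  ]), 'moment': array([0.05739882, 0.01131431, 0.02883317]), 'grasp_force': 0.0, 'width': 87.43305552792187}
```

View pics/scene0.png

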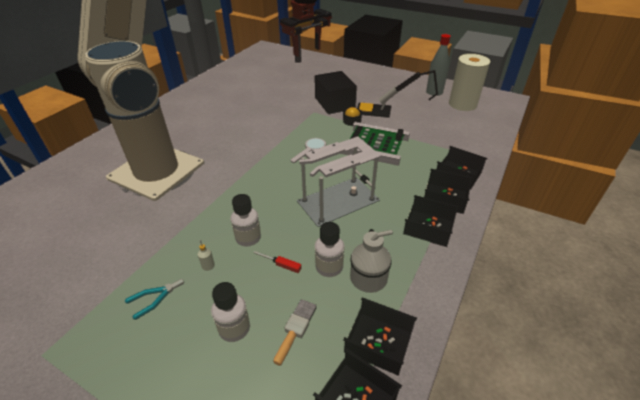

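View pics/top0.png

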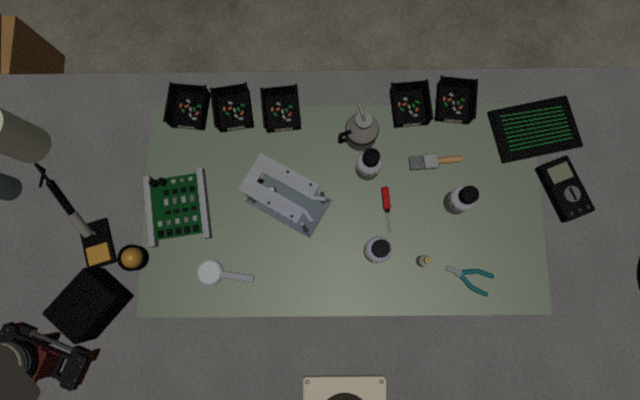

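The scene view shows the canister knobs at (241,204), (330,232) and (225,292), and the top view shows them at (381,248), (371,157) and (468,193). The rail is near (285,195) in the top view. I'll zoom in on it and measure the knobs.

```bash
cat > h.py <<'E'
import numpy as np,cv2,pickle
def load(n): return pickle.load(open(n+".pkl","rb"))
def ray(d,u,v):
    R=cv2.Rodrigues(np.array(d["rvec"]))[0];t=np.array(d["tvec"])
    r=R.T@np.array([(u-d["cx"])/d["fx"],(v-d["cy"])/d["fy"],1]);return -R.T@t,r
def plane(d,u,v,z):
    c,r=ray(d,u,v);return (c+r*(z-c[2])/r[2])
def tri(a,b):
    A=np.zeros((3,3));B=np.zeros(3)
    for c,r in(a,b):
        r=r/np.linalg.norm(r);P=np.eye(3)-np.outer(r,r);A+=P;B+=P@c
    return np.linalg.solve(A,B)
def blob(d,u,v,w=28,th=45):
    f=d["frame"].max(2);m=np.zeros_like(f);m[v-w:v+w,u-w:u+w]=f[v-w:v+w,u-w:u+w]<th
    n,l,s,c=cv2.connectedComponentsWithStats(m)
    i=min(range(1,n),key=lambda i:np.hypot(*(c[i]-(u,v))) if s[i,4]>60 else 1e9);return c[i],s[i]
E
python3 - <<'E'
from h import *
T=load("top0");S=load("scene0")
for t,s in(((371,157),(330,232)),((468,193),(225,292)),((381,248),(241,204))):
    a,sa=blob(T,*t,20);b,sb=blob(S,*s,16)
    print(a,sa,b,sb,tri(ray(T,*a),ray(S,*b)),plane(T,*a,121),plane(S,*b,119))
f=cv2.resize(T["frame"][135:250,225:345],None,fx=6,fy=5,interpolation=cv2.INTER_CUBIC)
g=cv2.resize(S["frame"][125:230,285:415],None,fx=6,fy=5.5,interpolation=cv2.INTER_CUBIC)
cv2.imwrite("pics/ct.png",cv2.convertScaleAbs(f,alpha=1.3));cv2.imwrite("pics/cs.png",g)
E
```

```text
[370.64426877 156.92094862] [363 148  17  19 253] [329.24324324 233.11111111] [321 222  18  23 333] [668.23787353 -75.61216359 120.93537919] [668.72956518 -75.2437282  121.        ] [666.96210617 -74.46388498 119.        ]
[468.30141844 194.55319149] [459 186  20  18 282] [224.41468683 295.39092873] [213 283  23  25 463] [ 566.92613483 -319.83869103  121.49002635] [ 567.14742028 -319.86649183  121.        ] [ 565.31417103 -318.83617113  119.        ]
[380.32489451 247.9535865 ] [372 240  18  17 237] [241.41785714 204.21785714] [233 195  18  20 280] [434.34469145 -93.26727367 120.51823193] [434.65281659 -92.89606182 121.        ] [432.78959342 -92.35027502 119.        ]
```

View pics/ct.png

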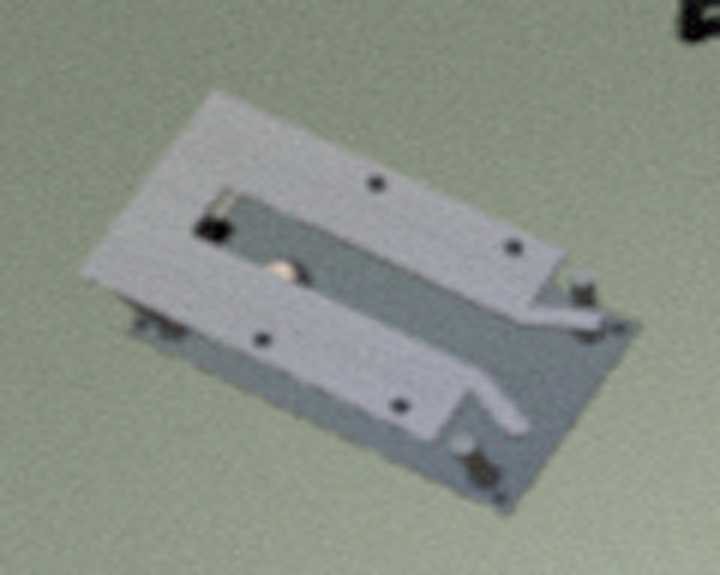

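View pics/cs.png

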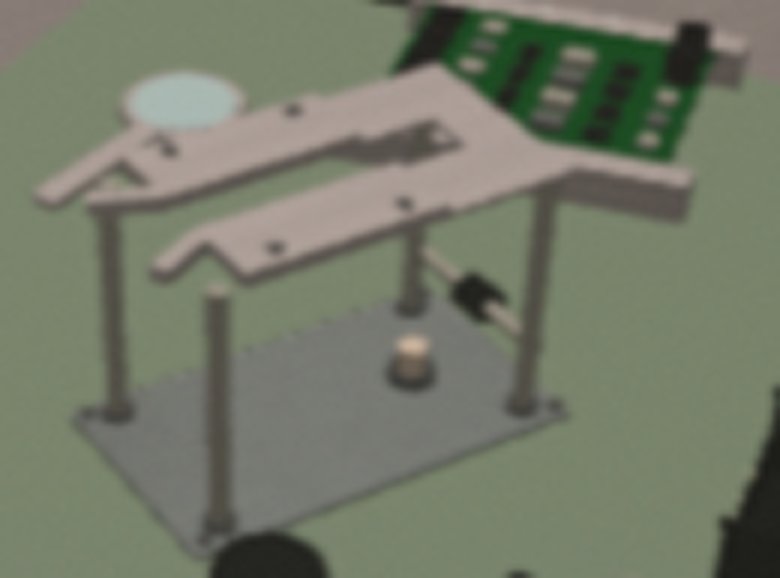

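The mouth is at the right end in the top crop, with flare tips at (600,318) and (520,430), and the closed end is upper left. I'll compute the rail pose from the strip and base corners.

```bash
cat > rail.py <<'E'
from h import *
T=load("top0");S=load("scene0")
ct=lambda x,y:(225-.5+(x+.5)/6,135-.5+(y+.5)/5)
cs=lambda x,y:(285-.5+(x+.5)/6,125-.5+(y+.5)/5.5)
P=lambda L,d,m,z:{k:plane(d,*m(*p),z)[:2].round(1) for k,p in L.items()}
A=P(dict(fl=(213,92),fr=(83,273),ml=(562,252),mr=(432,440)),T,ct,165)
print("strip",A); 
print("tips",P(dict(l=(603,320),r=(522,432)),T,ct,165))
print("slot up",P(dict(a=(240,193),b=(525,305)),T,ct,160)," low(bottom hidden->top edge)",P(dict(a=(250,255),b=(470,370)),T,ct,165))
B=P(dict(ml=(640,325),mr=(512,515),fr=(128,335)),T,ct,6);print("baseT",B)
C=P(dict(ml=(72,420),mr=(200,560),fr=(570,412)),S,cs,6);print("baseS",C)
print("eyelet S",P(dict(e=(412,346)),S,cs,34),P(dict(e=(411,385)),S,cs,6))
ang=lambda p,q:np.degrees(np.arctan2(*(q-p)[::-1]))
print("ang",ang(A['ml'],A['fl']),ang(A['mr'],A['fr']),ang(B['mr'],B['fr']),ang(C['mr'],C['fr']),
 "cross",ang(A['mr'],A['ml']),ang(A['fr'],A['fl']),ang(B['mr'],B['ml']),ang(C['mr'],C['ml']))
print("centreT",(B['ml']+B['fr'])/2,"centreS",(C['ml']+C['fr'])/2)
print({k:np.linalg.norm(B[k]-B['mr']) for k in('ml','fr')},{k:np.linalg.norm(C[k]-C['mr']) for k in('ml','fr')})
E
python3 rail.py
```

```text
strip {'fl': array([669.5, 203.1]), 'fr': array([578.4, 254.4]), 'ml': array([586.7,  59.1]), 'mr': array([494.8, 111.8])}
tips {'l': array([552.7,  42.7]), 'r': array([498.3,  75.6])}
slot up {'a': array([619.1, 191.8]), 'b': array([561.4,  74.5])}  low(bottom hidden->top edge) {'a': array([586.6, 186.4]), 'b': array([528.7,  96.5])}
baseT {'ml': array([578.3,  27.5]), 'mr': array([471.8,  87.9]), 'fr': array([575.2, 268.5])}
baseS {'ml': array([475.4,  85.9]), 'mr': array([579.7,  26.2]), 'fr': array([683.6, 206.2])}
eyelet S {'e': array([606.6, 188. ])} {'e': array([607. , 189.1])}
ang 60.10109816138546 59.61881172827504 60.207309624084395 60.00550271819536 cross -29.83208941759288 -29.384620732799192 -29.559139373976894 150.21372429839164
centreT [576.75 148.  ] centreS [579.5  146.05]
{'ml': np.float64(122.43532986846562), 'fr': np.float64(208.10555014222953)} {'ml': np.float64(120.17728570740817), 'fr': np.float64(207.83457363970987)}
```

Rail axis yaw is about 60° and the seat is at about (606,198). I'll turn the tool's y onto the slot axis, so tool y runs along the slot and tool x across it, then head to the nearest canister.

Request:
arm_command --series '[{"linear": [0,0,0],"turn": 0.078},{"linear": [0,0,0],"turn": 0.078},{"linear": [-0.0325,-0.03,0],"turn": 0},{"linear": [-0.0325,-0.03,0],"turn": 0},{"linear": [-0.0325,-0.03,0],"turn": 0},{"linear": [-0.0325,-0.03,0],"turn": 0},{"linear": [-0.0325,-0.03,0],"turn": 0},{"linear": [-0.0325,-0.03,0],"turn": 0},{"linear": [-0.0325,-0.03,0],"turn": 0},{"linear": [-0.0325,-0.03,0],"turn": 0}]' --jaw 1

```text
t: 1.1
ee_pos: [329.8, 243.6, 241.6]
orientation: [-0.813, -3.035, 0.0]
ft_force: [0.2, 0.6, -0.6]
width: 87.7
grasp_force: 0.0
```

Request:
arm_command --series '[{"linear": [-0.0325,-0.03,0],"turn": 0},{"linear": [-0.0325,-0.03,0],"turn": 0},{"linear": [-0.0325,-0.03,0],"turn": 0},{"linear": [-0.0325,-0.03,0],"turn": 0},{"linear": [-0.0325,-0.03,0],"turn": 0},{"linear": [-0.0325,-0.03,0],"turn": 0},{"linear": [-0.0325,-0.03,0],"turn": 0},{"linear": [-0.0325,-0.03,0],"turn": 0},{"linear": [0,0,0],"turn": 0}]'

```text
t: 2.0
ee_pos: [436.4, -96.6, 241.8]
orientation: [0.82, 3.031, -0.001]
ft_force: [0.3, 0.7, 0.3]
width: 87.7
grasp_force: 0.0
```

```bash
cat > st.py <<'E'
from workcell import ctrl
from h import *
o=ctrl.get_obs();p=o['ee_pos'];c=np.cos(np.pi/3);s=np.sin(np.pi/3)
SL=lambda x,y:np.array([c*x+s*y,-s*x+c*y])   # along, lateral
R=cv2.Rodrigues(o['orientation'])[0]
print("t",o['t'],"s,l",SL(*p[:2]).round(1),"p",p.round(1),"yaw_y",np.degrees(np.arctan2(R[1,1],R[0,1])).round(2),"tilt",R[:2,2].round(3),"F",o['ft_force'].round(2),"w",round(o['width'],1),"g",round(o['grasp_force'],1))
for n,q in dict(C=(434.4,-93),A=(567,-319.9),B=(668.4,-75.4),seat=(606,197.7)).items(): print(n,SL(*q).round(1),"to go",(SL(*q)-SL(*p[:2])).round(1))
E
python3 st.py
```

```text
t 2.0 s,l [ 134.5 -426.2] p [436.4 -96.6 241.8] yaw_y 59.72 tilt [ 0.001 -0.001] F [0.35 0.71 0.33] w 87.7 g 0.0
C [ 136.7 -422.7] to go [2.2 3.5]
A [   6.5 -651. ] to go [-128.  -224.8]
B [ 268.9 -616.6] to go [ 134.4 -190.3]
seat [ 474.2 -426. ] to go [3.397e+02 2.000e-01]
```

Request:
arm_command --series '[{"linear": [0.0035,0.002,0.03],"turn": 0},{"linear": [0,0,0.03],"turn": 0},{"linear": [0,0,0.03],"turn": 0},{"linear": [0,0,0.016],"turn": 0},{"linear": [0,0,0.01],"turn": 0},{"linear": [0,0,0],"turn": 0}]'

```text
t: 2.6
ee_pos: [431.9, -88.4, 124.7]
orientation: [-0.812, -3.032, 0.0]
ft_force: [0.2, -0.1, -0.2]
width: 88.1
grasp_force: 0.0
```

Request:
arm_command --series '[{"linear": [0,0,0],"turn": 0},{"linear": [0,0,0],"turn": 0},{"linear": [0,0,0],"turn": 0},{"linear": [0,0,0],"turn": 0},{"linear": [0,0,0],"turn": 0},{"linear": [0,0,0],"turn": 0}]' --jaw -1

```text
t: 3.2
ee_pos: [432.9, -89.1, 125.9]
orientation: [0.813, 3.034, -0.0]
ft_force: [1.1, 0.9, -2.3]
width: 43.8
grasp_force: 30.0
```

Request:
arm_command --series '[{"linear": [0,0,-0.01],"turn": 0},{"linear": [0,0,-0.015],"turn": 0},{"linear": [0,0,-0.015],"turn": 0},{"linear": [0,0,0],"turn": 0},{"linear": [0,0,0],"turn": 0},{"linear": [0,0,0],"turn": 0},{"linear": [0,0,0],"turn": 0}]'

```text
t: 3.9
ee_pos: [432.4, -88.9, 165.0]
orientation: [-0.813, -3.033, 0.0]
ft_force: [0.6, 0.9, -2.3]
width: 44.2
grasp_force: 29.9
```

```bash
python3 st.py|head -1
```

```text
t 3.9 s,l [ 139.2 -418.9] p [432.4 -88.9 165. ] yaw_y 59.99 tilt [-0.001  0.   ] F [ 0.6   0.91 -2.34] w 44.2 g 29.9
```

Request:
arm_command --series '[{"linear": [0,0,0],"turn": 0},{"linear": [0,0,0],"turn": 0},{"linear": [0,0,0],"turn": 0}]'

```text
t: 4.2
ee_pos: [432.8, -89.1, 165.5]
orientation: [-0.813, -3.034, 0.0]
ft_force: [0.2, -1.0, -2.2]
width: 43.7
grasp_force: 29.9
```

Request:
arm_command --series '[{"linear": [0,0,0.015],"turn": 0},{"linear": [0,0,0.015],"turn": 0},{"linear": [0,0,0.006],"turn": 0},{"linear": [0,0,0.002],"turn": 0},{"linear": [0,0,0.002],"turn": 0},{"linear": [0,0,0],"turn": 0},{"linear": [0,0,0],"turn": 0}]'

```text
t: 4.9
ee_pos: [433.2, -89.1, 126.1]
orientation: [0.813, 3.034, 0.0]
ft_force: [-0.4, 0.4, -1.9]
width: 43.4
grasp_force: 29.9
```

It weighs 2.3 N, so it is spent. I'll release it and go to the far right one.

Request:
arm_command --series '[{"linear": [0,0,0],"turn": 0},{"linear": [0,0,0],"turn": 0},{"linear": [0,0,0],"turn": 0},{"linear": [0,0,0],"turn": 0},{"linear": [0,0,-0.025],"turn": 0},{"linear": [0,0,-0.025],"turn": 0},{"linear": [0,0,-0.025],"turn": 0}]' --jaw 1

```text
t: 5.6
ee_pos: [432.6, -89.0, 201.4]
orientation: [-0.813, -3.034, 0.0]
ft_force: [1.3, -0.2, 0.3]
width: 87.5
grasp_force: 0.0
```

Request:
arm_command --series '[{"linear": [-0.033,-0.019,0],"turn": 0},{"linear": [-0.033,-0.019,0],"turn": 0},{"linear": [-0.033,-0.019,0],"turn": 0},{"linear": [-0.033,-0.019,0],"turn": 0},{"linear": [-0.033,-0.019,0],"turn": 0},{"linear": [-0.033,-0.019,0],"turn": 0},{"linear": [-0.033,-0.019,0],"turn": 0},{"linear": [0,0,0],"turn": 0},{"linear": [0,0,0],"turn": 0},{"linear": [0,0,0],"turn": 0}]'

```text
t: 6.6
ee_pos: [565.6, -318.8, 200.3]
orientation: [-0.813, -3.033, -0.001]
ft_force: [-0.2, -0.2, -0.6]
width: 88.0
grasp_force: 0.0
```

```bash
cat > knobs.py <<'E'
from workcell import ctrl
from h import *
S=ctrl.get_image("scene");T=ctrl.get_image("top")
for n,d in(("scene1",S),("top1",T)): cv2.imwrite(f"pics/{n}.png",d["frame"]);pickle.dump(d,open(n+".pkl","wb"))
E
python3 knobs.py;python3 st.py
```

```text
t 6.7 s,l [   7.  -649.3] p [ 565.8 -318.6  200.7] yaw_y 60.04 tilt [-0.001  0.   ] F [-0.08 -0.07 -0.31] w 87.7 g 0.0
C [ 136.7 -422.7] to go [129.7 226.6]
A [   6.5 -651. ] to go [-0.5 -1.7]
B [ 268.9 -616.6] to go [261.9  32.8]
seat [ 474.2 -426. ] to go [467.2 223.3]
```

View pics/scene1.png

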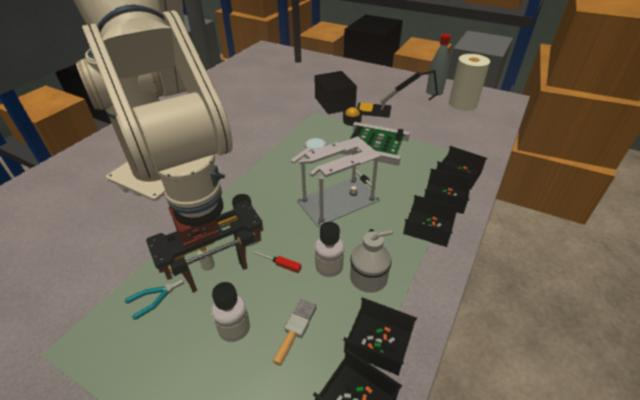

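The scene shows the open gripper with fingertips near (195,288) and (245,270), and canister A's knob just below at (225,292). I'll check that against the projection.

Run:
```python
from h import *
S=load("scene1")
for p in((565.8,-318.6,181.7),(567,-319.9,119),(565.8+22,-318.6+38,181.7),(565.8-22,-318.6-38,181.7)):
    print(p,cv2.projectPoints(np.array([p]),np.array(S["rvec"]),np.array(S["tvec"]),np.array([[S["fx"],0,S["cx"]],[0,S["fy"],S["cy"]],[0,0,1]]),None)[0].ravel())
print(blob(S,225,294,16),tri(ray(S,*blob(S,225,294,16)[0]),ray(load("top0"),468.3,194.55)))
```

```text
(565.8, -318.6, 181.7) [218.87443566 275.73604769]
(567, -319.9, 119) [224.74204752 296.15305586]
(587.8, -280.6, 181.7) [241.08086093 265.92618137]
(543.8, -356.6, 181.7) [195.63967078 286.00019127]
(array([224.36764706, 295.60714286]), array([213, 283,  23,  26, 476], dtype=int32)) [ 566.96577597 -320.03200634  121.06134067]
```

Request:
arm_command --series '[{"linear": [-0.0015,0,0.025],"turn": 0},{"linear": [0,0,0.025],"turn": 0},{"linear": [0,0,0.0145],"turn": 0},{"linear": [0,0,0.01],"turn": 0},{"linear": [0,0,0],"turn": 0},{"linear": [0,0,0],"turn": 0}]'

```text
t: 7.3
ee_pos: [568.0, -320.6, 126.8]
orientation: [0.813, 3.034, -0.0]
ft_force: [-0.2, 0.6, -0.4]
width: 87.8
grasp_force: 0.0
```

Request:
arm_command --series '[{"linear": [0,0,0],"turn": 0},{"linear": [0,0,0],"turn": 0},{"linear": [0,0,0],"turn": 0},{"linear": [0,0,0],"turn": 0},{"linear": [0,0,0],"turn": 0},{"linear": [0,0,0],"turn": 0}]' --jaw -1

```text
t: 7.9
ee_pos: [567.7, -320.5, 126.2]
orientation: [0.814, 3.034, 0.0]
ft_force: [0.1, -0.6, -0.7]
width: 43.7
grasp_force: 30.4
```

Request:
arm_command --series '[{"linear": [0,0,-0.01],"turn": 0},{"linear": [0,0,-0.015],"turn": 0},{"linear": [0,0,-0.015],"turn": 0},{"linear": [0,0,0],"turn": 0},{"linear": [0,0,0],"turn": 0},{"linear": [0,0,0],"turn": 0},{"linear": [0,0,0],"turn": 0}]'

```text
t: 8.6
ee_pos: [567.3, -320.3, 165.6]
orientation: [-0.813, -3.033, -0.0]
ft_force: [0.2, -0.1, -2.1]
width: 43.5
grasp_force: 30.0
```

It weighs 2.1 N, so it is also spent and the full one is B, next to the dispenser. I'll set this one down and check the clearance there.

Request:
arm_command --series '[{"linear": [0,0,0.015],"turn": 0},{"linear": [0,0,0.015],"turn": 0},{"linear": [0,0,0.006],"turn": 0},{"linear": [0,0,0.002],"turn": 0},{"linear": [0,0,0.002],"turn": 0},{"linear": [0,0,0],"turn": 0},{"linear": [0,0,0],"turn": 0}]'

```text
t: 9.3
ee_pos: [567.9, -320.7, 126.4]
orientation: [0.813, 3.034, -0.0]
ft_force: [0.3, -0.2, -1.6]
width: 43.5
grasp_force: 30.0
```

Request:
arm_command --series '[{"linear": [0,0,0],"turn": 0},{"linear": [0,0,0],"turn": 0},{"linear": [0,0,0],"turn": 0},{"linear": [0,0,0],"turn": 0},{"linear": [0,0,-0.03],"turn": 0},{"linear": [0,0,-0.04],"turn": 0},{"linear": [0,0,-0.04],"turn": 0},{"linear": [0,0,-0.04],"turn": 0}]' --jaw 1

```text
t: 10.1
ee_pos: [567.5, -320.4, 277.7]
orientation: [-0.813, -3.034, -0.0]
ft_force: [1.4, -0.0, 0.4]
width: 87.7
grasp_force: 0.0
```

```bash
python3 st.py
python3 - <<'E'
from h import *
S=load("scene1");T=load("top0")
for z in(30,60,90): print(z,plane(S,371,266,z),plane(T,362.5,131,z))
f=cv2.resize(T["frame"][90:190,310:430],None,fx=6,fy=6,interpolation=cv2.INTER_CUBIC)
cv2.imwrite("pics/disp.png",cv2.convertScaleAbs(f,alpha=1.3))
E
```

```text
t 10.1 s,l [   6.3 -651.7] p [ 567.5 -320.4  277.7] yaw_y 59.98 tilt [-0.  0.] F [ 1.37 -0.04  0.42] w 87.7 g 0.0
C [ 136.7 -422.7] to go [130.4 229. ]
A [   6.5 -651. ] to go [0.2 0.7]
B [ 268.9 -616.6] to go [262.6  35.1]
seat [ 474.2 -426. ] to go [468.  225.7]
30 [764.87034352 -47.02261804  30.        ] [771.10793949 -63.36882645  30.        ]
60 [772.30433177 -69.9873567   60.        ] [760.52174463 -60.90635443  60.        ]
90 [779.73832002 -92.95209537  90.        ] [749.93554977 -58.44388241  90.        ]
```

View pics/disp.png

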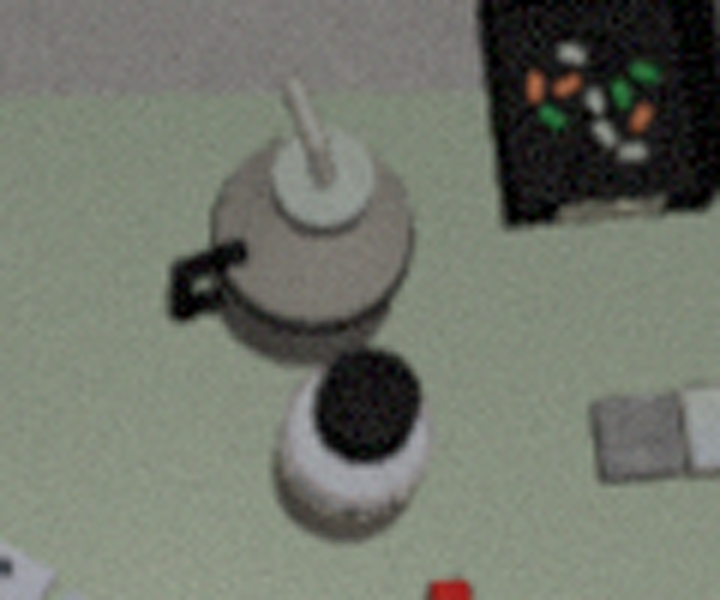

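The crop shows the dispenser about 99 mm behind B (body at (312,230), knob at (368,405)), so the present finger yaw clears it. On to B.

Request:
arm_command --series '[{"linear": [0.005,0.0375,0],"turn": 0},{"linear": [0.005,0.0375,0],"turn": 0},{"linear": [0.005,0.0375,0],"turn": 0},{"linear": [0.005,0.0375,0],"turn": 0},{"linear": [0.005,0.0375,0],"turn": 0},{"linear": [0.005,0.0375,0],"turn": 0},{"linear": [0.005,0.0375,0.0],"turn": 0},{"linear": [0,0,0],"turn": 0},{"linear": [0,0,0],"turn": 0},{"linear": [0,0,0],"turn": 0}]'

```text
t: 11.1
ee_pos: [668.3, -76.5, 276.1]
orientation: [-0.814, -3.034, 0.001]
ft_force: [-0.4, 0.0, 0.1]
width: 87.7
grasp_force: 0.0
```

Request:
arm_command --series '[{"linear": [0,0,0.03],"turn": 0},{"linear": [0,0,0.03],"turn": 0},{"linear": [0,0,0.03],"turn": 0},{"linear": [0,0,0.03],"turn": 0},{"linear": [0,0,0.021],"turn": 0},{"linear": [0,0,0.01],"turn": 0},{"linear": [0,0,0],"turn": 0},{"linear": [0,0,0],"turn": 0}]'

```text
t: 11.9
ee_pos: [669.2, -76.5, 126.2]
orientation: [0.814, 3.033, 0.0]
ft_force: [-0.4, 0.1, 0.2]
width: 88.0
grasp_force: 0.0
```

Request:
arm_command --series '[{"linear": [0,0,0],"turn": 0},{"linear": [0,0,0],"turn": 0},{"linear": [0,0,0],"turn": 0},{"linear": [0,0,0],"turn": 0},{"linear": [0,0,0],"turn": 0},{"linear": [0,0,0],"turn": 0}]' --jaw -1

```text
t: 12.5
ee_pos: [668.7, -75.6, 125.3]
orientation: [0.813, 3.034, 0.0]
ft_force: [0.6, 0.7, 0.8]
width: 43.8
grasp_force: 30.4
```

Request:
arm_command --series '[{"linear": [0,0,-0.01],"turn": 0},{"linear": [0,0,-0.015],"turn": 0},{"linear": [0,0,-0.015],"turn": 0},{"linear": [0,0,0],"turn": 0},{"linear": [0,0,0],"turn": 0},{"linear": [0,0,0],"turn": 0},{"linear": [0,0,0],"turn": 0}]'

```text
t: 13.2
ee_pos: [668.2, -75.6, 164.5]
orientation: [-0.813, -3.033, 0.0]
ft_force: [-0.8, -0.2, -4.7]
width: 43.7
grasp_force: 30.0
```

```bash
python3 st.py
```

```text
t 13.2 s,l [ 268.6 -616.5] p [668.2 -75.6 164.5] yaw_y 59.99 tilt [-0.001  0.   ] F [-0.8  -0.2  -4.66] w 43.7 g 30.0
C [ 136.7 -422.7] to go [-131.9  193.8]
A [   6.5 -651. ] to go [-262.1  -34.5]
B [ 268.9 -616.6] to go [ 0.3 -0.1]
seat [ 474.2 -426. ] to go [205.6 190.5]
```

It weighs 4.7 N, so B is the full one. I'll raise the knob just above track height and move in front of the mouth.

Request:
arm_command --series '[{"linear": [0,0,-0.015],"turn": 0},{"linear": [0,0,-0.014],"turn": 0},{"linear": [0.01,0,0],"turn": 0},{"linear": [0.02,0,0],"turn": 0},{"linear": [0.03,0,0],"turn": 0},{"linear": [0.035,0,0],"turn": 0},{"linear": [0.035,0,0],"turn": 0},{"linear": [0.03,0,0],"turn": 0},{"linear": [0.02,0,0],"turn": 0},{"linear": [0.0105,0,0],"turn": 0}]'

```text
t: 14.2
ee_pos: [501.6, 20.5, 194.6]
orientation: [-0.812, -3.034, -0.0]
ft_force: [0.3, -0.3, -5.0]
width: 44.1
grasp_force: 30.0
```

Request:
arm_command --series '[{"linear": [0,0,0],"turn": 0},{"linear": [0,0,0],"turn": 0},{"linear": [0,0,0],"turn": 0},{"linear": [0,0,0],"turn": 0}]'

```text
t: 14.6
ee_pos: [504.5, 19.2, 194.2]
orientation: [0.814, 3.034, 0.0]
ft_force: [-0.1, 0.2, -4.9]
width: 43.5
grasp_force: 30.0
```

```bash
python3 knobs.py; python3 st.py
python3 - <<'E'
from h import *
S=load("scene1");T=load("top1")
a=cv2.resize(S["frame"][120:280,270:430],(560,560),interpolation=cv2.INTER_CUBIC)
cv2.imwrite("pics/pre.png",a)
E
```

```text
t 14.7 s,l [ 268.8 -427. ] p [504.1  19.3 194. ] yaw_y 59.96 tilt [-0. -0.] F [-0.53 -0.53 -4.92] w 43.2 g 30.0
C [ 136.7 -422.7] to go [-132.1    4.3]
A [   6.5 -651. ] to go [-262.3 -224. ]
B [ 268.9 -616.6] to go [ 1.000e-01 -1.896e+02]
seat [ 474.2 -426. ] to go [205.4   1. ]
```

View pics/pre.png

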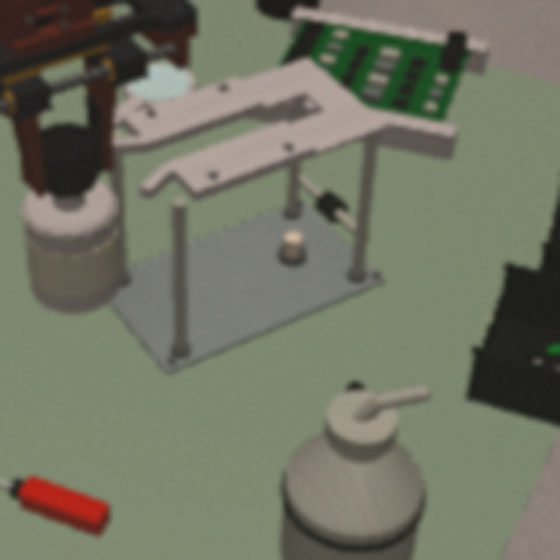

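The crop shows B held upright in front of the mouth, with the knob at (70,160) just above strip level. I'll enter slowly.

Request:
arm_command --series '[{"linear": [0.001,0.01,0],"turn": 0},{"linear": [0,0.015,0],"turn": 0},{"linear": [0,0.015,0],"turn": 0},{"linear": [0,0.015,0],"turn": 0},{"linear": [0,0.01,0],"turn": 0},{"linear": [0,0.01,0],"turn": 0},{"linear": [0,0.01,0],"turn": 0},{"linear": [0,0.005,0],"turn": 0},{"linear": [0,0,0],"turn": 0},{"linear": [0,0,0],"turn": 0}]'

```text
t: 15.7
ee_pos: [547.6, 97.8, 194.1]
orientation: [-0.813, -3.034, 0.001]
ft_force: [0.2, -0.2, -3.8]
width: 43.5
grasp_force: 30.0
```

```bash
python3 st.py|head -1; python3 knobs.py
python3 - <<'E'
from h import *
S=load("scene1");T=load("top1")
a=cv2.resize(S["frame"][110:230,270:430],(640,480),interpolation=cv2.INTER_CUBIC)
cv2.imwrite("pics/in.png",a)
E
```

```text
t 15.7 s,l [ 358.5 -425.3] p [547.6  97.8 194.1] yaw_y 59.99 tilt [-0.001 -0.   ] F [ 0.24 -0.21 -3.85] w 43.5 g 30.0
```

View pics/in.png

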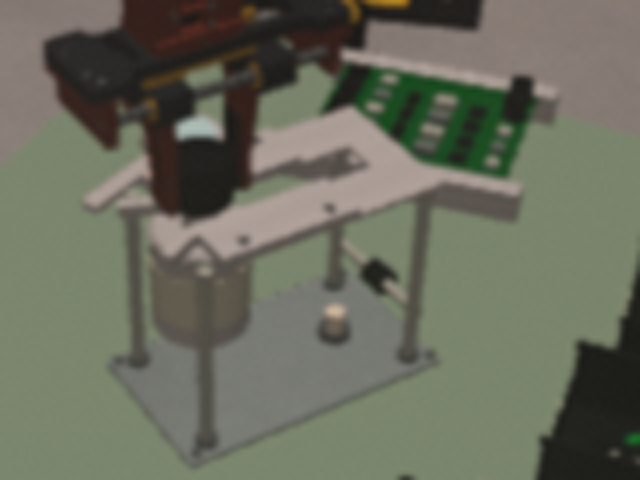

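The neck is in the slot with no side force. I'll continue along it.

Request:
arm_command --series '[{"linear": [0,0.01,0],"turn": 0},{"linear": [0,0.015,0],"turn": 0},{"linear": [0,0.015,0],"turn": 0},{"linear": [0,0.015,0],"turn": 0},{"linear": [0,0.015,0],"turn": 0},{"linear": [0,0.015,0],"turn": 0},{"linear": [0,0.01,0],"turn": 0},{"linear": [0,0.005,0],"turn": 0},{"linear": [0,0,0],"turn": 0},{"linear": [0,0,0],"turn": 0}]'

```text
t: 16.8
ee_pos: [597.5, 184.3, 194.0]
orientation: [-0.813, -3.034, 0.001]
ft_force: [0.9, 0.7, -4.7]
width: 43.2
grasp_force: 30.0
```

Request:
arm_command --series '[{"linear": [0,0.005,0],"turn": 0},{"linear": [0,0.003,0],"turn": 0},{"linear": [0,0.002,0],"turn": 0},{"linear": [0,0.002,0],"turn": 0},{"linear": [0,0.001,0],"turn": 0},{"linear": [0,0,0],"turn": 0},{"linear": [0,0,0],"turn": 0}]'

```text
t: 17.5
ee_pos: [604.2, 195.5, 194.1]
orientation: [-0.813, -3.034, 0.001]
ft_force: [-1.2, -2.5, -4.2]
width: 43.4
grasp_force: 30.0
```

```bash
python3 st.py|head -1
```

```text
t 17.5 s,l [ 471.4 -425.5] p [604.2 195.5 194.1] yaw_y 59.99 tilt [-0. -0.] F [-1.24 -2.53 -4.15] w 43.4 g 30.0
```

Request:
arm_command --series '[{"linear": [0,0.001,0],"turn": 0},{"linear": [0,0.001,0],"turn": 0},{"linear": [0,0,0],"turn": 0},{"linear": [0,0,0],"turn": 0}]'

```text
t: 17.9
ee_pos: [604.4, 195.9, 194.1]
orientation: [-0.813, -3.033, 0.005]
ft_force: [-3.7, -7.9, -0.1]
width: 43.7
grasp_force: 30.0
```

```bash
python3 st.py|head -1
```

```text
t 17.9 s,l [ 471.9 -425.4] p [604.4 195.9 194.1] yaw_y 60.0 tilt [-0.003 -0.003] F [-3.65 -7.94 -0.06] w 43.7 g 30.0
```

Blind end is touched at s≈471.5. I'll back off slightly and lower into the seat.

Request:
arm_command --series '[{"linear": [0,-0.003,0],"turn": 0},{"linear": [0,0,0],"turn": 0},{"linear": [0,0,0.002],"turn": 0},{"linear": [0,0,0.002],"turn": 0},{"linear": [0,0,0.002],"turn": 0},{"linear": [0,0,0.002],"turn": 0},{"linear": [0,0,0],"turn": 0},{"linear": [0,0,0],"turn": 0}]'

```text
t: 18.7
ee_pos: [603.8, 195.0, 186.1]
orientation: [-0.813, -3.034, 0.0]
ft_force: [-0.4, -0.1, -4.5]
width: 43.7
grasp_force: 30.0
```

```bash
python3 st.py|head -1; python3 knobs.py
python3 - <<'E'
from h import *
S=load("scene1")
a=cv2.resize(S["frame"][100:220,270:430],(640,480),interpolation=cv2.INTER_CUBIC)
cv2.imwrite("pics/seat.png",a)
E
```

```text
t 18.7 s,l [ 470.8 -425.4] p [603.8 195.  186.1] yaw_y 59.99 tilt [-0. -0.] F [-0.36 -0.1  -4.47] w 43.7 g 30.0
```

View pics/seat.png

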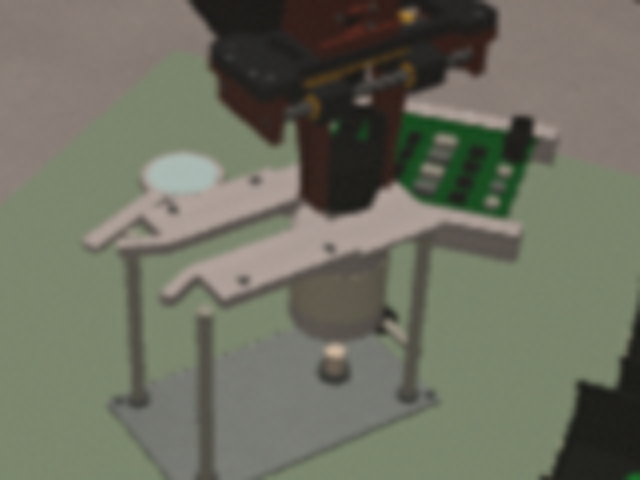

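The canister is inside the recess (below track height) with its weight still on the gripper. I'll lower it gently until the seat takes the load.

Request:
arm_command --series '[{"linear": [0,0,0.001],"turn": 0},{"linear": [0,0,0.001],"turn": 0},{"linear": [0,0,0],"turn": 0},{"linear": [0,0,0],"turn": 0},{"linear": [0,0,0],"turn": 0}]'

```text
t: 19.3
ee_pos: [603.9, 195.0, 184.2]
orientation: [-0.813, -3.034, -0.0]
ft_force: [0.4, -0.3, -4.4]
width: 43.5
grasp_force: 30.0
```

Request:
arm_command --series '[{"linear": [0,0,0],"turn": 0},{"linear": [0,0,0],"turn": 0},{"linear": [0,0,0],"turn": 0},{"linear": [0,0,0],"turn": 0},{"linear": [0,0,0],"turn": 0}]' --jaw 1

```text
t: 19.8
ee_pos: [604.0, 195.0, 184.4]
orientation: [0.813, 3.034, 0.0]
ft_force: [-0.7, -0.4, -0.2]
width: 80.2
grasp_force: 0.0
```

Request:
arm_command --series '[{"linear": [0,0,-0.01],"turn": 0},{"linear": [0,0,-0.03],"turn": 0},{"linear": [0,0,-0.04],"turn": 0},{"linear": [0,0,-0.04],"turn": 0},{"linear": [0.04,0,0],"turn": 0},{"linear": [0.04,0,0],"turn": 0},{"linear": [0.04,0,0],"turn": 0},{"linear": [0.04,0,0],"turn": 0},{"linear": [0.04,0,0],"turn": 0},{"linear": [0,0,0],"turn": 0}]'

```text
t: 20.8
ee_pos: [427.3, 296.5, 305.0]
orientation: [-0.808, -3.035, -0.001]
ft_force: [0.4, -0.4, -0.5]
width: 87.8
grasp_force: 0.0
```

```bash
python3 st.py|head -1; python3 knobs.py
python3 - <<'E'
from h import *
S=load("scene1");T=load("top1")
K=lambda d:np.array([[d["fx"],0,d["cx"]],[0,d["fy"],d["cy"]],[0,0,1]])
for n,p in(("seatB",(604,195.3,178)),("C",(433,-90,119)),("A",(567.5,-320.4,119))):
    q=[cv2.projectPoints(np.array([p]),np.array(d["rvec"]),np.array(d["tvec"]),K(d),None)[0].ravel().round().astype(int) for d in(T,S)]
    try:
        a,b=blob(T,*q[0],20),blob(S,*q[1],18);print(n,a,b,tri(ray(T,*a[0]),ray(S,*b[0])).round(1))
    except Exception as e: print(n,q,e)
a=cv2.resize(S["frame"][100:340,180:420],(600,600),interpolation=cv2.INTER_CUBIC)
cv2.imwrite("pics/fin.png",a)
E
```

```text
t 20.8 s,l [ 470.4 -221.8] p [427.3 296.5 305. ] yaw_y 60.18 tilt [-0.001  0.001] F [ 0.43 -0.36 -0.55] w 87.8 g 0.0
seatB (array([261.84341637, 177.76868327]), array([253, 169,  19,  19, 281], dtype=int32)) (array([355.91481481, 141.77037037]), array([349, 127,  15,  26, 270], dtype=int32)) [602.2 194.5 185.8]Traceback (most recent call last):
  File "<stdin>", line 5, in <module>
cv2.error: OpenCV(4.12.0) /io/opencv/modules/calib3d/src/calibration_base.cpp:1490: error: (-215:Assertion failed) npoints >= 0 && (depth == CV_32F || depth == CV_64F) in function 'projectPoints'
```

Run:
```python
from h import *
S=load("scene1");T=load("top1")
print(plane(T,261.84,177.77,180).round(1))
for t,s in(((468,193),(225,292)),((381,248),(241,204))): 
    for d,q,w in((T,t,20),(S,s,16)):
        print(blob(d,*q,w)[0].round(1),end=' ')
a=cv2.resize(S["frame"][100:340,180:420],(600,600),interpolation=cv2.INTER_CUBIC)
cv2.imwrite("pics/fin.png",a)
```

```text
[602.9 195.  180. ]
[468.4 194.4] [224.4 295.5] [380.3 247.8] [241.7 204.2]
```

View pics/fin.png

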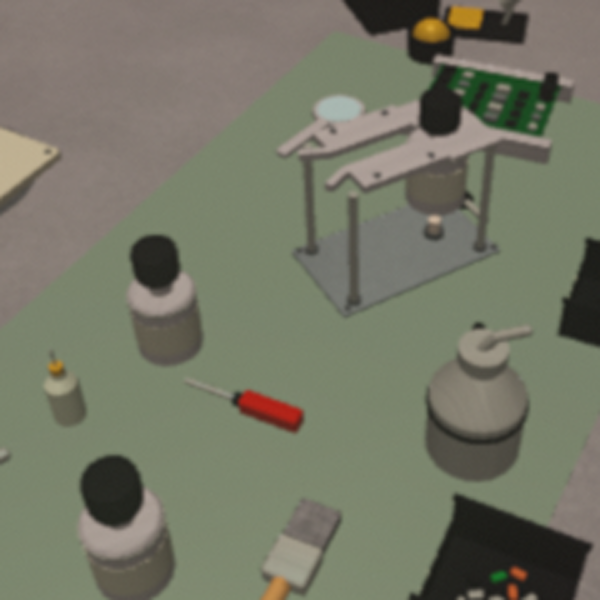

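The final view shows the full canister hanging upright at the closed end of the rail (knob at (440,108)). The two spent ones stand where they were, and the gripper is well clear.

```bash
python3 -c "
from workcell import ctrl
print(ctrl.close_job())"
```

```text
the job is handed in; nothing more can be done
None
```

The full canister (4.7 N when lifted, against 2.1 and 2.3 N for the spent two) hangs released in the rail seat, both spent canisters stand where they were, and the job is handed in; no verdict was returned.

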